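Bring the sample tube of a rotary mixer to the top

TASK

The end-over-end tube mixer has stopped with its only sample tube, the one with the blue cap, down below the axle. Turn the mixer's wheel by pushing its bare arms one after another with the fingertips until the blue-capped tube points straight up, without touching the tube itself, and leave the wheel standing so. Do not shove or lift the mixer, and leave the bottle, the tip box and the tube rack where they are.

Things in the scene. Friction and masses are not known exactly. Their poses are not given: they have to be found in the camera images.
- mixer: Rotary mixer with teal housing, some 3 kg, loose on rubber feet. Origin on the bench straight below the wheel's centre. x axis: the axle, from housing to wheel (roughly away from the robot); y: level, in the wheel's plane; z: up. Foot plate (grey) x -140 to 35 mm, y -85 to 85 mm, up to z 20 mm; housing x -118 to -43 mm, y -43 to 43 mm, up to z 208 mm. The wheel lies at x = 0
- hub (a point): Centre of the wheel on its axle, 180 mm above the bench; axes as the mixer's. Round hub of radius 36 mm (x -12 to 12 mm) and four straight aluminium arms 90 degrees apart, no rim; each arm ends 125 mm from the axle, is 14 mm wide in the wheel's plane and 12 mm thick (x -6 to 6 mm). Black clips (look only) stand up to 19 mm out at +x, 65 to 105 mm from the axle
- wheel (a joint): Angle of the wheel in rad: 0 (or a whole turn, 6.283) when the arm with the tube points straight up; it grows as the top of the wheel moves towards the mixer's -y (the tube goes up, -y side, down, +y side). Starts between 1.75 and 4.53. The wheel turns freely either way through whole turns, with steady friction of 0.12 N m (about 1.3 N at 95 mm from the axle), and stays where it is left
- tube_cap (a point): Middle of the outer end of the tube's blue cap, 145 mm from the axle and 18 mm in front (+x) of the wheel's plane; its z axis points outward along the tube and its arm. The white tube (diameter 16 mm, cap 19 mm) lies along the far (+x) face of one of the four arms, 50 to 145 mm from the axle; the other three arms are bare
- tube: The white tube with the blue cap, clipped fast to the wheel; origin at the wheel's centre, z axis outward along the tube. Not to be touched
- bottle: Pale plastic bottle with white cap, diameter 70 mm, 160 mm high, origin at the centre of its underside; bystander
- tipbox: Pink box of pipette tips, 85 x 120 mm, 62 mm high, origin at the centre of its underside; bystander
- rack: Orange rack of capped tubes, 70 x 130 mm, 72 mm high, origin at the centre of its underside; bystander

How it is judged:
By the outcome, as a careful person would: the job done as asked, in the order asked, and still so for the second after the job is handed in, with the robot touching nothing.
It also fails if it takes over 51 s, if anything falls off the work surface, if the arm or the gripper's body presses on something with over 40 N, if the wrist force passes 120 N, or if a joint passes its speed limit or range.

ROBOT

A 6-joint arm with a two-finger parallel gripper is mounted at the origin on the work surface. World frame = base frame: x ahead of the robot, y to its left, z up, the work surface at z = 0. Lengths are in m, angles in rad, forces in N, time in s.
With the tool pointing down it reaches from about 0.375 to 0.9 m from the base axis. Payload 3.1 kg.
Tool frame: the origin (TCP) lies on the mounting face of the last link; the fingertips stand 182 mm ahead of it and the grasp point (between the pads) lies 164 mm ahead of it (arm.grip_depth is the distance from the TCP to the grasp point, in m); x points along the fingers, z is the direction in which the jaws open and shut, and the axes are right-handed (so a half turn about x gives the same grasp; the last joint's range is limited). The gripper opens to 87 mm and grips with 3 to 60 N. Pads are 19 mm wide; open, the fingers measure 117 mm over their backs; the gripper's body (75 mm by 190 mm) begins 51 mm behind the grasp point.
Start: joints at [-1.478, 0.527, 1.433, -0, 1.181, -0.178], TCP at [0.167, -0.602, 0.405] pointing down, gripper open.
Joint ranges: [-3.08, 3.08], [-0.75, 2.2], [0.22, 2.44], [-1.43, 4.57], [0, 2.65], [-2.85, 2.85]. Speed limits (rad/s): [2.79, 2.79, 3.14, 3.14, 3.14, 3.14].

INTERFACE

Orientations are given as a unit quaternion [w, x, y, z].
In Python, from station import arm gives the robot as it stands. Calls block until the motion is done:
- arm.movep(position, orientation): joint-space move of the TCP to a pose.
- arm.line_to(position, orientation=None, v=0.15, threshold=None): straight line of the TCP; orientation=None keeps the orientation; v is the mean speed in m/s. With threshold (N) it stops when the force on the tool has changed by that much, and returns True; else False.
- arm.movej(angles): joint-space move.
- arm.set_gripper(opening, grip_force=None): finger opening in m; grip_force is the grip in N (None keeps the last); returns when the fingers have stopped.
- arm.wait(seconds).
- arm.ik(position, orientation): joint angles nearest the present ones, or None.
- arm.camera(name): name is "scene" or "side" or "wrist"; returns a dict with "color" (420x560x3 uint8, blue, green, red), "vfov" (degrees; the focal length in pixels is half the picture's height over the tangent of half this angle, whatever the lens; pixels are square), "cx", "cy" (the principal point, pixels), "R" (3x3) and "t" (3): a world point X has camera coordinates R X + t. Camera axes: x right, y down, z forward; pixel columns grow to the right and rows downward; lengths in m; the calibration is good to about 2 mm. A picture is of the moment at which its call begins. There is no depth.
A pose or a line that the arm cannot do raises arm.PlanningError and nothing moves.
- arm.job_done(): hands the job in, once; it reports no verdict.
Trained networks look in the newest picture that a camera, given by its name, has taken for a name from the list of things; names that differ only in an ending like _2 or _b are one class to them, and where a whole thing is asked for, a point or a joint stands for the part that bears it (a point fixed in the world has none). Each returns a list of dicts, best first, with "conf" (0 to 1); they miss things now and then, are a little off and sometimes report something else, mostly with a low value. They report only what shows in the picture. A call takes as long as a camera call.
- arm.recognise(name, camera): "extent" ([left, top, right, bottom] in pixels, round what is visible of it).
- arm.pinpoint(name, camera): "pixel" ([column, row] in pixels: a listed point, or the origin of a listed thing).
Readings, each from a call of its own:
- arm.get_t(): time.
- arm.get_q(): joint angles.
- arm.get_joint_vel(): joint speeds.
- arm.get_joint_torque(): joint torques, N m.
- arm.get_position(): TCP position.
- arm.get_tool_rot(): TCP orientation.
- arm.get_force(): force on the tool from outside, world axes, zero at the start.
- arm.get_torque(): the same for the moment, N m.
- arm.get_gripper_width(): finger opening in m.
Only numpy, scipy, OpenCV 4.12 (cv2) and the standard library are available. Lean on these libraries where they do the work, as an engineer would, in place of code of your own. Each camera call takes 0.05 s, during which the arm holds its last target. There are 200 camera calls.

## Working session

There is one attempt and no reset: what is moved stays moved. The work goes in short steps, each a Python script; the robot and the scene stay as the last script left them, time stands still between calls to the robot, and variables do not carry over. Pictures are saved under pics/ and viewed, about 8 in all and at most 12, crops included, and the job is handed in when it is done.

```bash
ls; mkdir -p pics; python3 - <<'E'
from station import arm
import cv2,numpy as np
ims=[]
for c in ["scene","side"]:
    d=arm.camera(c); cv2.imwrite(f"pics/{c}0.png",d["color"])
    np.set_printoptions(precision=3,suppress=True)
    print(c,d["vfov"],d["cx"],d["cy"],d["R"].tolist() if hasattr(d["R"],'tolist') else d["R"],d["t"])
    for n in ["hub","tube_cap","mixer","bottle","tipbox","rack"]:
        print(n,[(np.round(r["pixel"],1),round(r["conf"],2)) for r in arm.pinpoint(n,c)[:2]])
print(arm.get_t(),arm.get_tool_rot())
E
```

```text
pics
scene 44.88142385921032 272.50231018586146 206.35709230218202 [[0.5286590491176288, 0.8488342642234694, -4.0819672471169085e-05], [0.7161570078780091, -0.44605267581052355, -0.536801779495457], [-0.45567395125600696, 0.28375588501821986, -0.8437083903009766]] [-0.281 -0.296  1.798]
hub [(array([286.6, 180.4]), 0.62)]
tube_cap [(array([301.3, 275.6]), 0.67), (array([261.8, 218.6]), 0.6)]
mixer [(array([281.2, 210.6]), 0.76)]
bottle [(array([359.1, 175.8]), 0.77)]
tipbox [(array([304., 278.]), 0.87)]
rack [(array([158.4, 303.6]), 0.91)]
side 42.194388154783866 283.7317529153649 198.8078477015243 [[-0.8637470993747334, -0.5036582188516256, 0.016411791643285857], [-0.37423831590298945, 0.619307904156997, -0.6902198220558161], [0.33747093390665367, -0.6023172904971896, -0.723413609449183]] [0.501 0.376 1.392]
hub [(array([301.2, 244.2]), 0.64)]
tube_cap [(array([310.2, 246.2]), 0.95)]
mixer [(array([302.8, 283.7]), 0.92)]
bottle [(array([244.2, 366.7]), 0.69)]
tipbox [(array([247.8, 238. ]), 0.9)]
rack [(array([351.4, 178.6]), 0.9)]
0.7 [ 0.563  0.428  0.563 -0.428]
```

View pics/scene0.png

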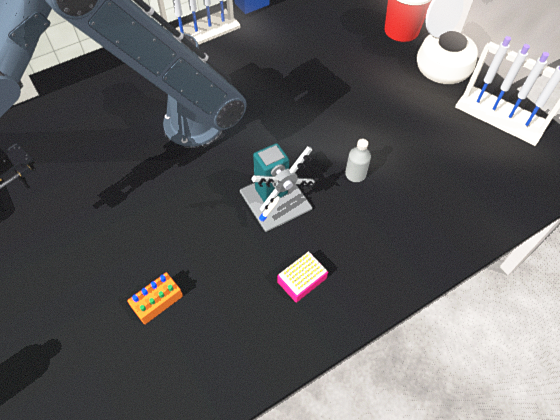

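View pics/side0.png

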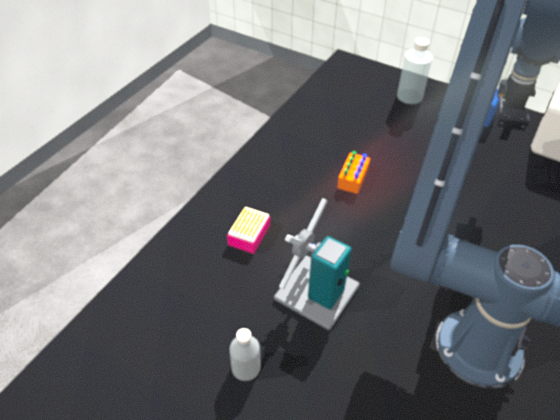

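```bash
cat > h.py <<'E'
import numpy as np,cv2
from station import arm
np.set_printoptions(precision=3,suppress=True)
def K(d):
    f=d["color"].shape[0]/2/np.tan(np.radians(d["vfov"])/2)
    return np.array([[f,0,d["cx"]],[0,f,d["cy"]],[0,0,1]])
def proj(d,X):
    c=np.atleast_2d(X)@np.array(d["R"]).T+np.array(d["t"]); p=c@K(d).T; return p[:,:2]/p[:,2:]
def plane(d,px,z):
    R=np.array(d["R"]);o=-R.T@np.array(d["t"]);r=R.T@np.linalg.inv(K(d))@[px[0],px[1],1]
    return o+r*(z-o[2])/r[2]
def tri(d1,p1,d2,p2):
    P=[K(d)@np.c_[np.array(d["R"]),np.array(d["t"])] for d in(d1,d2)]
    X=cv2.triangulatePoints(P[0],P[1],np.array(p1,float).reshape(2,1),np.array(p2,float).reshape(2,1))[:,0];X=X[:3]/X[3]
    return X,[np.round(proj(d,X)[0]-p,1) for d,p in((d1,p1),(d2,p2))]
E
python3 - <<'E'
from h import *
a=arm.camera("scene");b=arm.camera("side")
print(tri(a,[286.6,180.4],b,[301.2,244.2]))
for p in ([261.8,218.6],[301.3,275.6]): print(tri(a,p,b,[310.2,246.2]))
for n,p,q in [("mixer",[281.2,210.6],[302.8,283.7]),("bottle",[359.1,175.8],[244.2,366.7]),("tip",[304,278],[247.8,238]),("rack",[158.4,303.6],[351.4,178.6])]:
    print(n,plane(a,p,0),plane(b,q,0))
print([ -np.array(d["R"]).T@d["t"] for d in (a,b)])
E
```

```text
(array([0.489, 0.073, 0.179]), [array([0.1, 0. ]), array([ 0.1, -0. ])])
(array([ 0.503, -0.017,  0.065]), [array([0.9, 0.3]), array([ 0.8, -0.2])])
(array([ 0.605, -0.04 , -0.038]), [array([-26.9, -11.2]), array([-27.1,   2.8])])
mixer [0.474 0.068 0.   ] [ 0.481  0.065 -0.   ]
bottle [0.495 0.358 0.   ] [0.486 0.355 0.   ]
tip [0.703 0.    0.   ] [0.702 0.005 0.   ]
rack [ 0.552 -0.392  0.   ] [ 0.545 -0.386  0.   ]
[array([ 1.179, -0.404,  1.358]), array([0.104, 0.858, 1.258])]
```

The blue cap is at about (264,217) in the scene view, down on the robot's right (world -y). In the side view the housing hides it. The bottle is at (358,160), the tip box at (303,276) and the rack at (155,298), all clear of the mixer. Next I'll fit the mixer's yaw.

```bash
cat >> h.py <<'E'
def box(x0,x1,y0,y1,z0,z1): return np.array([[x,y,z] for x in(x0,x1) for y in(y0,y1) for z in(z0,z1)])/1000
HOUSE=box(-118,-43,-43,43,20,208); PLATE=box(-140,35,-85,85,0,20)
def toW(p,X):
    c,s=np.cos(p[2]),np.sin(p[2]); return np.atleast_2d(X)@np.array([[c,s,0],[-s,c,0],[0,0,1]])+[p[0],p[1],0]
def wp(th,r,x=0.0): return np.array([x,-np.sin(th)*r,.18+np.cos(th)*r])
E
python3 - <<'E'
from h import *
from scipy.optimize import differential_evolution
D=[arm.camera("scene"),arm.camera("side")]
M=[]
for d in D:
    h=cv2.cvtColor(d["color"],cv2.COLOR_BGR2HSV)
    m=((h[...,0]>78)&(h[...,0]<98)&(h[...,1]>130)&(h[...,2]>40)).astype(np.uint8)
    roi=np.zeros_like(m);roi[130:330,230:380]=1;M.append(m*roi)
print([m.sum() for m in M])
def hull(d,X):
    m=np.zeros(d["color"].shape[:2],np.uint8);cv2.fillConvexPoly(m,cv2.convexHull(np.round(proj(d,X)*16).astype(np.int32)),1,shift=4);return m
def cost(p):
    c=0
    for d,m in zip(D,M):
        H=hull(d,toW(p,HOUSE)); P=hull(d,toW(p,PLATE))
        g=d["color"].astype(int); bright=(g.min(2)>70)&(g.max(2)<200)
        c+= (m&(1-H)).sum()+ .3*(H&(1-m)).sum()
        e=P&(1-H); ring=cv2.dilate(P|H,np.ones((7,7)))&(1-(P|H))
        c+= (e&~bright).sum()*.5+(ring&bright).sum()*.5
    return c
r=differential_evolution(cost,[(.46,.51),(.05,.09),(-.6,.6)],seed=1,maxiter=40)
print(r.x,r.fun)
p=r.x
out=[]
for d,(u,v) in zip(D,[(280,190),(315,260)]):
    k=5; I=cv2.resize(d["color"],None,fx=k,fy=k,interpolation=cv2.INTER_CUBIC)
    for B in(HOUSE,PLATE):
        q=proj(d,toW(p,B))*k+k/2
        for i in range(8):
            for j in(1,2,4):
                if not i&j: cv2.line(I,*[tuple(int(t) for t in q[n]) for n in(i,i|j)],(0,0,255),1)
    th=2.47
    for a in range(4):
        q=proj(d,toW(p,[wp(th+a*np.pi/2,.036),wp(th+a*np.pi/2,.125)]))*k+k/2
        cv2.line(I,*[tuple(int(t) for t in x) for x in q],(0,255,255),1)
    u*=k;v*=k;out.append(I[v-290:v+290,u-200:u+200])
cv2.imwrite("pics/fit.png",np.hstack(out))
hub=np.array([.489,.073,.179]);cap=np.array([.503,-.017,.065])
print(toW([0,0,-p[2]],cap-hub),"hub in mixer",toW([0,0,-p[2]],hub-[p[0],p[1],0]))
E
```

```text
[np.uint64(605), np.uint64(1573)]
[ 0.488  0.066 -0.066] 1785.0
[[ 0.02  -0.089 -0.114]] hub in mixer [[0.    0.007 0.179]]
```

View pics/fit.png

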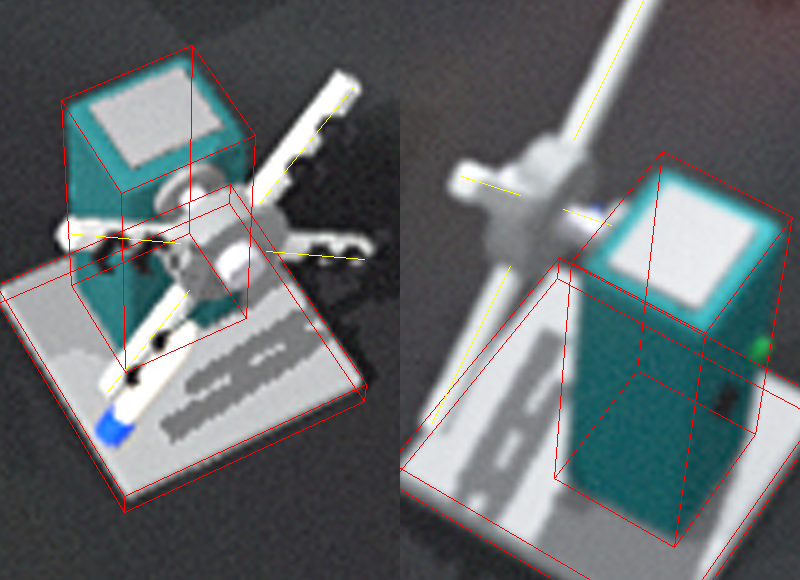

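The fit lands well: mixer at about (0.488, 0.069), yaw -0.066, wheel at about 2.48 rad. Next I'll close the fingers, hover above the upper +y arm and check the gripper's orientation.

```bash
cat >> h.py <<'E'
from scipy.spatial.transform import Rotation as Ro
P=[.488,.069,-.066]
def quat(sgn=1):
    c,s=np.cos(P[2]),np.sin(P[2]); x=np.array([0,0,-1.]);z=sgn*np.array([c,s,0]);y=np.cross(z,x)
    q=Ro.from_matrix(np.c_[x,y,z]).as_quat(); return q[[3,0,1,2]]
def tcp(y,z,x=0): return toW(P,[x,y,z+.182])[0]      # fingertip centre in mixer frame -> TCP
def tip(phi,gap=0,r=.09):  # arm leaning phi to +y; finger behind it (-y/up side)
    n=np.array([-np.cos(phi),np.sin(phi)]); c=r*np.array([np.sin(phi),np.cos(phi)])+(.007+gap)*n
    return c[0]-.0095, .18+c[1]
E
python3 - <<'E'
from h import *
q0=np.array(arm.get_q())
for s in(1,-1):
    for Y,Z in [(.07,.33),(.0755,.187),(-.05,.35)]:
        print(s,arm.ik(tcp(Y,Z),quat(s)))
arm.set_gripper(0.0)
best=min((1,-1),key=lambda s:abs(np.array(arm.ik(tcp(.07,.36),quat(s)))-q0).max())
print("s",best,arm.get_gripper_width())
arm.movep(tcp(.06,.36),quat(best))
d=arm.camera("scene");a=d["color"][60:260,180:400]
d=arm.camera("side");b=d["color"][100:300,200:420]
cv2.imwrite("pics/hover.png",cv2.resize(np.hstack([a,b]),(800,364),interpolation=cv2.INTER_CUBIC))
print(arm.get_t(),arm.get_force())
E
```

```text
1 [ 0.056  0.255  1.566 -0.     1.32   0.122]
1 [ 0.067  0.429  1.748 -0.     0.965  0.133]
1 [-0.191  0.196  1.592 -0.     1.354 -0.125]
-1 None
-1 None
-1 NoneTraceback (most recent call last):
  File "<stdin>", line 7, in <module>
  File "<stdin>", line 7, in <lambda>
TypeError: unsupported operand type(s) for -: 'NoneType' and 'float'
```

```bash
python3 - <<'E'
from h import *
arm.movep(tcp(.06,.36),quat())
d=arm.camera("scene");a=d["color"][60:260,180:400]
d=arm.camera("side");b=d["color"][100:300,200:420]
cv2.imwrite("pics/hover.png",cv2.resize(np.hstack([a,b]),(800,364),interpolation=cv2.INTER_CUBIC))
print(arm.get_t(),arm.get_force(),arm.get_gripper_width())
E
```

```text
5.3833 [-0.68   0.216  0.463] 0.00025761642747001317
```

View pics/hover.png

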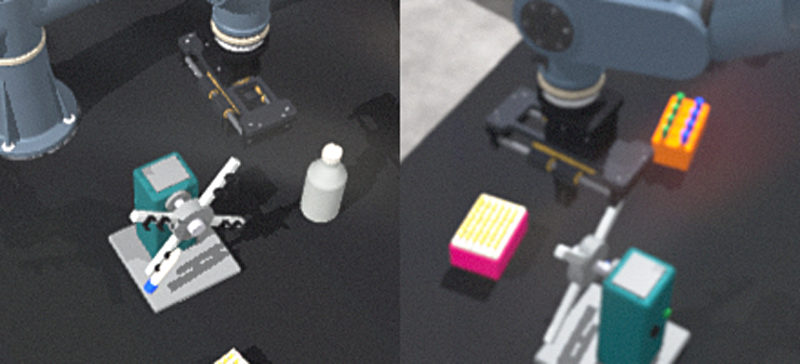

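The wide side of the gripper body runs along the axle and the narrow side lies in the wheel's plane, as intended. First push: the upper +y arm, downwards.

```bash
cat >> h.py <<'E'
def push(a,b,n,v=.08):
    for ph in np.linspace(a,b,n):
        arm.line_to(tcp(*tip(ph)),v=v)
def look(name):
    d=arm.camera("scene");a=d["color"][100:260,190:390]
    r=[(np.round(x["pixel"],1),round(x["conf"],2)) for x in arm.pinpoint("tube_cap","scene")[:2]]
    e=arm.camera("side");b=e["color"][170:330,210:410]
    s=[(np.round(x["pixel"],1),round(x["conf"],2)) for x in arm.pinpoint("tube_cap","side")[:2]]
    cv2.imwrite(name,cv2.resize(np.hstack([a,b]),(800,320),interpolation=cv2.INTER_CUBIC))
    print(r,s)
    ths=np.linspace(-np.pi,np.pi,1257)
    for dd,pp in((d,r),(e,s)):
        for px,c in pp:
            err=np.linalg.norm(proj(dd,toW(P,np.array([wp(t,.145,.018) for t in ths])))-px,axis=1); print("theta",ths[err.argmin()],"res px",err.min())
E
python3 - <<'E'
from h import *
y,z=tip(.66,.03); arm.line_to(tcp(y,z+.03),v=.15); arm.line_to(tcp(*tip(.6,.01)),v=.1)
print("f",arm.get_force())
push(.7,1.5,6)
print("f",arm.get_force())
y,z=tip(1.5); arm.line_to(tcp(y,z+.03),v=.15); arm.line_to(tcp(y+.03,.38),v=.25)
look("pics/p1.png"); print(arm.get_t())
E
```

```text
f [-0.716 -0.866  0.509]
f [0.785 0.175 0.198]
[(array([241.2, 206.5]), 0.67)] [(array([323.3, 207.6]), 0.6)]
theta 1.600811543230468 res px 1.0940837156890562
theta 1.6308267596660393 res px 2.310883722158031
9.975
```

View pics/p1.png

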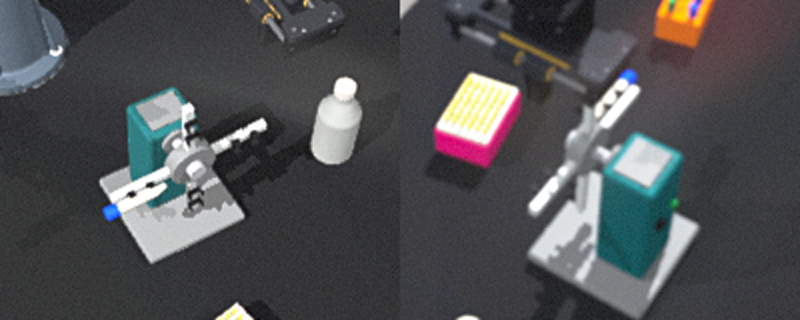

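The tube (blue cap at about (109,212) in the left crop) now lies level on the -y side. One bare arm is nearly upright, and the networks give θ≈1.61, as planned. Second push: sweep the upright arm over to level on +y.

```bash
python3 - <<'E'
from h import *
y,z=tip(-.1,.03); arm.line_to(tcp(y,.38),v=.25); arm.line_to(tcp(y,z),v=.2)
push(-.05,1.4,8,v=.1); push(1.48,1.565,2,v=.04)
print("f",arm.get_force(),arm.get_position()-tcp(*tip(1.565)))
y,z=tip(1.565); arm.line_to(tcp(y,z+.01),v=.05); arm.line_to(tcp(y+.02,z+.05),v=.15); arm.line_to(tcp(y+.12,.38),v=.25)
look("pics/p2.png"); print(arm.get_t())
E
```

```text
f [0.136 0.214 0.554] [-0.  0. -0.]
[(array([289.2, 153.1]), 0.75)] [(array([298.2, 200.2]), 0.95)]
theta 0.010005072145190308 res px 0.0652256497383821
theta 0.0 res px 0.7804388451179508
16.85
```

View pics/p2.png

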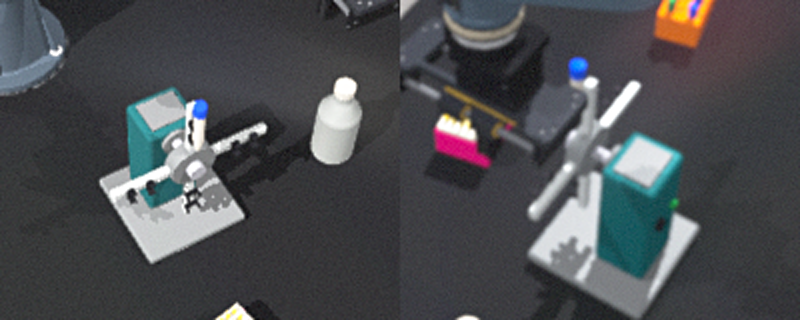

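The blue cap now points straight up (at (200,109) and (578,69) in the crops). θ reads 0.010 and 0.000, the foot plate is where it was, and the gripper is clear. I'll hand it in.

```bash
python3 - <<'E'
from station import arm
arm.job_done(); print(arm.get_t())
E
```

```text
the job is handed in; nothing more can be done
the job is handed in; nothing more can be done
```

The blue-capped tube now points straight up and the wheel is standing there. I pushed two bare arms in turn with the closed fingertips: first the upper +y arm down to about level, then the next arm from upright over to level. The gripper was then lifted clear, and the job was handed in at about 17 s of the 51 s allowed.

- **Wheel angle:** the last check read 0.010 rad from the scene camera and 0.000 rad from the side camera, within about 1 pixel of the fitted model. After the first push the two cameras gave 1.60 and 1.63 rad, against a planned 1.64.
- **Mixer:** its foot plate looked unmoved between the pictures after each push, and tool forces read between pushing steps stayed around 1 N.
- **Bottle, tip box and rack:** the arm stayed away from all three. I did not measure their positions again at the end.
- **Failed check:** one planning call for the opposite gripper orientation found no solution. The script stopped before the arm had moved, and I went on with the other orientation.

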